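# Fill the last two places in the capacitor tin

### The arm

A 6-joint arm with a two-finger parallel gripper is mounted at the origin on a cart in front of the work surface, level with it; the furniture and walls round the work are solid. World frame = base frame: x ahead of the robot, y to its left, z up, the work surface at z = 0. Lengths are in m, angles in rad, forces in N, time in s.
With the tool pointing down it reaches from about 0.3 to 0.875 m from the base axis. Payload 6.4 kg.
Tool frame: the origin (TCP) lies on the centre line of the jaws, within the pads' length; the fingertips stand 25 mm ahead of it and the grasp point (between the pads) lies 6 mm ahead of it; z points along the fingers, y is the line along which they close (so a half turn about z gives the same grasp; the last joint's range is limited). The gripper opens to 85 mm and grips with 20 to 120 N. Pads are 22 mm wide; open, the fingers measure 114 mm over their backs; the gripper's body (76 mm by 85 mm) begins 54 mm behind the grasp point. The pads swing forward as they close: fully open they stand 13 mm farther back than shut.
Start: joints at [-1.384, 0.181, 1.607, -0, 1.354, -0.206], TCP at [0.22, -0.531, 0.256] pointing down, gripper open.
Joint ranges: [-2.99, 2.99], [-0.89, 2.07], [0.3, 2.58], [-1.14, 4.28], [0, 2.63], [-3.12, 3.12]. Speed limits (rad/s): [2.57, 2.57, 3.01, 3.14, 3.14, 3.14].

### API

Orientations are given as a unit quaternion [w, x, y, z].
In Python, from bench import get_obs, camera, hand_in, spot_in gives the robot as it stands.
- The arm moves only by the shell command python3 -m jog 'ROWS'. ROWS is JSON, one flat list of numbers, 7 for each row, row after row: the shift along the tool's x, y, z in m, then the turn, a rotation vector about the tool's x, y, z in rad, then the closure, from 0 (fully open) to 1 (shut). A call has 1 to 20 rows; each row is the pose to reach, as a shift and turn from the pose commanded when the call began, along the tool's axes at that moment; what a row does not reach only later rows make up. A row lasts 1/8 s, in which the tool goes at most 62.5 mm and 10.7 degrees, less where a joint would pass 70% of its speed; a pose out of reach is approached as far as the arm can. A call with a gripper value outside its range is refused whole. The fingers move at their own pace and stop on an object; the grip force is fixed at half the most. Time passes only in rows, so rows that repeat a pose let the fingers close. It gives the time, the measured TCP pose, the force, the opening and the grip force at its end, in the units of the state.
- get_obs(): the state, without advancing time (a new reading comes with each control period).
- camera(name): name is "scene" or "side" or "wrist"; returns a dict with "frame" (480x640x3 uint8, red, green, blue), "mtx" (3x3 intrinsics, pixels), "extrinsics" (4x4, takes a point from camera to world coordinates). Camera axes: x right, y up, looking along -z (the intrinsics and any distortion apply to the point x, -y, -z); pixel columns grow to the right and rows downward; lengths in m; the calibration is good to about 2 mm. The wrist camera is an equidistant fisheye: a pixel r from the principal point sees the ray r / f radians off the axis. A picture is of the moment at which its call begins. There is no depth.
- hand_in(): hands the job in; it is judged then, once.
Trained networks look in a picture, given as the dict that the camera call returned (one of the last four; its "shot" number tells which), for a name from the list of things; names that differ only in an ending like _2 or _b are one class to them, and where a whole thing is asked for, a point or a joint stands for the part that bears it (a point fixed in the world has none). Each returns a list of dicts, best first, with "confidence" (0 to 1); they miss things now and then, are a little off and sometimes report something else, mostly with a low value. They report only what shows in the picture. A call takes as long as a camera call. They do not tell look-alikes from the thing itself.
- spot_in(picture, name): "xyz" ([x, y, z] in m, in world coordinates, good to about 4 mm: the middle of the surface that is visible of it).
The state is a dict: "time_s": time; "q": joint angles; "dq": joint speeds; "joint_efforts": joint torques, N m; "eef_pos": TCP position; "eef_rot": TCP orientation; "wrist_force": force on the tool from outside, world axes, zero at the start; "torque": the same for the moment, N m; "opening": opening from 0.0 (shut) to 1.0 (fully open); "grasp_force": force on a finger pad.
Only numpy, scipy, OpenCV 4.12 (cv2) and the standard library are available. Lean on these libraries where they do the work, as an engineer would, in place of code of your own. Each camera call takes 0.05 s, during which the arm holds its last target. There are 200 camera calls.

### The job

Pack the two tall plain can capacitors into the two empty places of the hexagonal pattern in the round tin, one in each, standing upright on the tin's floor in the middle of its place. Set them down rather than dropping them.

Things in the scene. Friction and masses are not known exactly. Their poses are not given: they have to be found in the camera images.
- can_a_center (a point): one of two identical tall plain whitish-silver can capacitors: upright cylinders 32 mm in diameter, 75 mm tall, 50 to 100 g, loose on the bench to the right of the round tin. This point is its centre, half-way up; z is its axis, up. A dark blue capacitor (35 mm in diameter, 50 mm tall) and a wire spool (52 mm, 45 mm tall) stand among the cans, at least 90 mm off centre to centre, and are not needed
- can_b_center (a point): the other tall plain whitish-silver can capacitor, the same as can_a: 32 mm in diameter, 75 mm tall. This point is its centre, half-way up; z is its axis, up. Either can may go to either empty place
- gap_a (a point): middle of an empty place, on the floor (5 mm above the bench) of the fixed round tin, 163 mm across, rim 30 mm above the bench. Grey rings mark its 7 places: one central, six round it, 46 mm apart. Five hold fixed short grey capacitors, 30 mm in diameter, tops 36 mm above the bench; the two empty places are in the outer ring, a filled one between them. A standing can's centre is 37.5 mm above this point
- gap_b (a point): middle of the other empty place, on the tin's floor, just like gap_a. A can in the middle of its place has 15 mm of room to each short capacitor and 14 mm to the wall, too little for fingers: hold the can in its upper half, so that the fingertips stay at least 40 mm above the bench when it stands in the tin
Things that resemble listed ones, but are neither listed nor needed, are in the scene too. Leave any purple or red look-alike of the part that bears can_b_center alone.

How it is judged:
At the end, for the whole second after the job is handed in: Each tall can stands in a different empty place of the tin: axis within 15 mm (horizontally) of the middle of its place, upright within about 10 degrees, its foot on the tin's floor (centre 36 to 49 mm above the bench), at rest (height (world z) of can_a_center between 0.036 and 0.049 m and angle between each of can_a_center, can_b_center's own z axis and vertical below 0.17 rad and linear speed of each of can_a, can_b below 0.03 m/s and height (world z) of can_b_center between 0.036 and 0.049 m and ((horizontal distance between can_a_center and gap_a below 0.015 m and horizontal distance between can_b_center and gap_b below 0.015 m) or (horizontal distance between can_a_center and gap_b below 0.015 m and horizontal distance between can_b_center and gap_a below 0.015 m))); the robot touches nothing.
It fails at once if a can is dropped (falls free at more than 0.7 m/s, a fall of about 25 mm) ((linear speed of can_a above 0.7 m/s and contact force between can_a and the fingers below 0.05 N) or (linear speed of can_b above 0.7 m/s and contact force between can_b and the fingers below 0.05 N)).
It also fails if it takes over 56 s, if anything falls off the work surface, if the arm or the gripper's body presses on something with over 40 N, if the wrist force passes 120 N, or if a joint passes its speed limit or range.

## Working session

There is one attempt and no reset: what is moved stays moved. The work goes in short steps, Python scripts to look and compute and a shell command to move; the robot and the scene stay as the last step left them, time stands still between calls to the robot, and variables do not carry over. Pictures are saved under pics/ and viewed, at most 10 in all, crops included, and the job is handed in when it is done.

```bash
mkdir -p pics
cat > h.py <<'E'
import numpy as np,cv2
from bench import get_obs,camera,spot_in
from scipy.spatial.transform import Rotation as R
def save(p,n): cv2.imwrite('pics/'+n,p['frame'][:,:,::-1])
def proj(p,X):
    E=np.array(p['extrinsics']);K=np.array(p['mtx'])
    c=E[:3,:3].T@(np.array(X)-E[:3,3]);v=K@[c[0],-c[1],-c[2]];return v[:2]/v[2]
def ray(p,uv,z):
    E=np.array(p['extrinsics']);K=np.array(p['mtx'])
    d=np.linalg.inv(K)@[uv[0],uv[1],1];d=E[:3,:3]@[d[0],-d[1],-d[2]];o=E[:3,3];return o+d*(z-o[2])/d[2]
def rot():
    q=get_obs()['eef_rot'];return R.from_quat([q[1],q[2],q[3],q[0]])
E
python3 - <<'E'
from h import *
for c in('scene','side'):
    p=camera(c);save(p,c+'0.png');print(c,[k for k in p],np.round(p['extrinsics'],3).tolist())
    for n in('can_a_center','gap_a'):
        for s in spot_in(p,n): print(n,np.round(s['xyz'],3),round(s['confidence'],2),proj(p,s['xyz']).round())
o=get_obs();print(o['time_s'],o['eef_pos'],rot().as_matrix().round(3).tolist())
E
```

```text
scene ['frame', 'mtx', 'extrinsics', 'shot'] [[-0.997, -0.062, 0.04, 0.574], [0.073, -0.762, 0.644, 0.676], [-0.01, 0.645, 0.764, 0.837], [0.0, 0.0, 0.0, 1.0]]
can_a_center [ 0.576 -0.244  0.049] 0.58 [289. 157.]
gap_a [0.516 0.195 0.009] 0.85 [329. 319.]
side ['frame', 'mtx', 'extrinsics', 'shot'] [[-0.9, 0.215, -0.38, 0.229], [-0.436, -0.429, 0.791, 0.677], [0.008, 0.877, 0.48, 0.475], [0.0, 0.0, 0.0, 1.0]]
can_a_center [ 0.572 -0.238  0.042] 0.7 [349. 209.]
gap_a [0.517 0.197 0.019] 0.74 [281. 325.]
0.3 [ 0.22006999 -0.53105788  0.25599168] [[0.924, 0.383, -0.0], [0.383, -0.924, 0.001], [0.0, -0.001, -1.0]]
```

View pics/scene0.png

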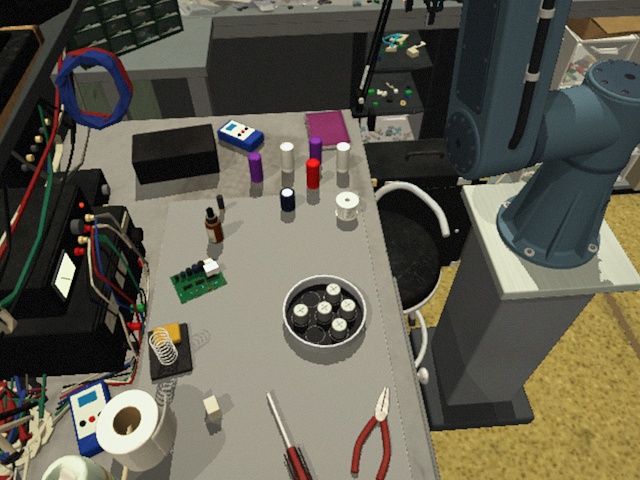

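View pics/side0.png

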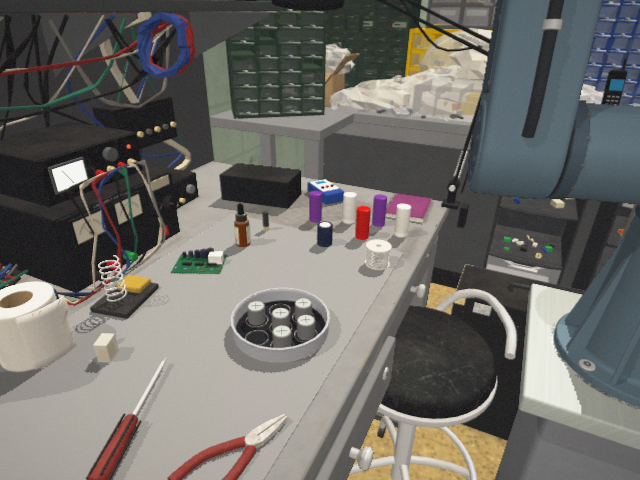

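The scene shows white cans at (287,157) and (343,157). Possible confusions are purple at (255,167) and (316,150), red (313,173), dark blue (288,199), the spool (347,206). I choose the two white ones. The empty places look to be about (312,298) and (318,333), with the filled (301,311) between them. Next is one close crop.

Run:
```python
from h import *
p=camera('scene');f=p['frame'][:,:,::-1]
a=cv2.resize(f[130:220,240:370],None,fx=6,fy=6,interpolation=2)[:,:780];b=cv2.resize(f[270:360,275:375],None,fx=6,fy=6,interpolation=2)
cv2.imwrite('pics/c1.png',cv2.resize(np.hstack([a[:540],b]),(800,313)))
q=camera('side')
for n,g in(('scene',p),('side',q)):
    hsv=cv2.cvtColor(g['frame'],cv2.COLOR_RGB2HSV)
    m=((hsv[...,2]>175)&(hsv[...,1]<45)).astype(np.uint8)
    k,l,s,c=cv2.connectedComponentsWithStats(m)
    for i in range(1,k):
        if s[i,4]>60 and 130<c[i][1]<350 and 220<c[i][0]<430: print(n,s[i],c[i].round(1),ray(g,c[i],.0375).round(3),'top',ray(g,(s[i,0]+s[i,2]/2,s[i,1]),.075).round(3))
for uv in((333,290),(301,311),(324,307),(348,306),(339,325)): print(ray(p,uv,.036).round(3))
```

```text
scene [220 120  35  20 302] [237.6 130. ] [ 0.708 -0.379  0.037] top [ 0.703 -0.371  0.075]
scene [280 142  14   9 102] [286.3 146. ] [ 0.581 -0.302  0.038] top [ 0.578 -0.271  0.075]
scene [336 142  14   9  99] [342.9 146.2] [ 0.436 -0.289  0.037] top [ 0.441 -0.259  0.075]
scene [379 181  70  53 448] [421.9 201.3] [ 0.277 -0.078  0.037] top [ 0.295 -0.108  0.075]
scene [282 188  11   8  67] [286.8 192. ] [ 0.586 -0.134  0.037] top [ 0.583 -0.109  0.075]
scene [335 191  24  18 325] [346.8 199.3] [ 0.448 -0.099  0.037] top [ 0.451 -0.088  0.075]
scene [282 274  85  73 528] [322.5 308.4] [0.529 0.188 0.037] top [0.521 0.134 0.075]
scene [327 284  13  11 115] [332.9 288.9] [0.505 0.145 0.037] top [0.506 0.159 0.075]
scene [404 284  34  29  75] [420.5 301.9] [0.339 0.189 0.037] top [0.34  0.172 0.075]
scene [341 299  14  12 126] [347.6 304.6] [0.48  0.183 0.037] top [0.482 0.195 0.075]
scene [318 302  13  12 123] [323.9 307.1] [0.526 0.186 0.037] top [0.526 0.198 0.075]
scene [294 304  14  12 127] [300.2 309.6] [0.572 0.187 0.038] top [0.57  0.198 0.075]
scene [415 310  12  57 211] [421
[... 244 characters left out ...]
302 178  91  46 955] [346.  196.1] [ 0.614 -0.319  0.037] top [ 0.625 -0.352  0.075]
side [333 224  22  19 178] [346.4 233.9] [ 0.531 -0.118  0.037] top [ 0.527 -0.09   0.075]
side [296 298  15  10 114] [302.9 302.4] [0.502 0.149 0.038] top [0.483 0.183 0.075]
side [248 301  16  10 118] [255.5 305.5] [0.569 0.191 0.037] top [0.545 0.223 0.075]
side [273 308  15  10 121] [279.9 312.5] [0.523 0.19  0.037] top [0.502 0.222 0.075]
side [298 315  16  10 132] [305.5 319.6] [0.477 0.188 0.037] top [0.46  0.22  0.075]
side [273 326  17  11 143] [281.2 330.8] [0.499 0.228 0.037] top [0.48  0.258 0.075]
[0.505 0.147 0.036]
[0.571 0.19  0.036]
[0.526 0.184 0.036]
[0.48  0.186 0.036]
[0.501 0.226 0.036]
```

View pics/c1.png

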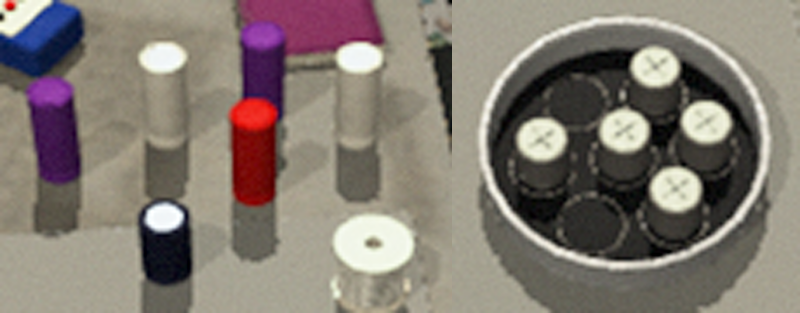

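The crop confirms two whitish cans (top centres at (286,146) and (343,146)) and two empty rings, on the far-left and lower side of the tin. Fitted positions: cans ≈ (0.581,-0.256) and (0.4425,-0.244). The hexagon centre is ≈ (0.525,0.187), so the gaps are ≈ (0.548,0.147) and (0.548,0.227). I'll go above can 1 with the fingers lined up along y.

```bash
python3 -m jog '[0.2,-0.05,0.02,0,0,0.2,0, 0.439,-0.116,0.056,0,0,0.393,0, 0.439,-0.116,0.056,0,0,0.393,0, 0.439,-0.116,0.056,0,0,0.393,0, 0.439,-0.116,0.056,0,0,0.393,0, 0.439,-0.116,0.056,0,0,0.393,0, 0.439,-0.116,0.056,0,0,0.393,0, 0.439,-0.116,0.056,0,0,0.393,0, 0.439,-0.116,0.056,0,0,0.393,0, 0.439,-0.116,0.056,0,0,0.393,0, 0.439,-0.116,0.056,0,0,0.393,0, 0.439,-0.116,0.056,0,0,0.393,0]'
python3 - <<'E'
from h import *
o=get_obs();print(o['time_s'],o['eef_pos'],o['q'],rot().as_matrix().round(3).tolist())
p=camera('wrist');save(p,'w1.png');print(np.round(p['mtx'],1).tolist(),np.round(p['extrinsics'],3).tolist())
for s in spot_in(p,'can_a_center'): print(s)
E
```

```text
time_s: 1.9
eef_pos: [0.5807, -0.257, 0.2006]
eef_rot: [0.0, 1.0, -0.001, 0.0]
wrist_force: [0.1, -0.7, -0.2]
opening: 0.997
grasp_force: 0.0
1.9 [ 0.58068528 -0.25703575  0.20064036] [-6.03263206e-01  3.61863120e-01  1.49814174e+00 -8.62146260e-05
  1.28113368e+00  9.69382884e-01] [[1.0, -0.002, 0.0], [-0.002, -1.0, -0.0], [0.0, 0.0, -1.0]]
[[371.6, 0.0, 316.1], [0.0, 371.6, 237.3], [0.0, 0.0, 1.0]] [[-0.002, 0.95, 0.311, 0.661], [-1.0, -0.002, 0.0, -0.257], [0.001, -0.311, 0.95, 0.318], [0.0, 0.0, 0.0, 1.0]]
{'xyz': [0.5839, -0.2545, 0.0755], 'confidence': 0.63}
```

View pics/w1.png

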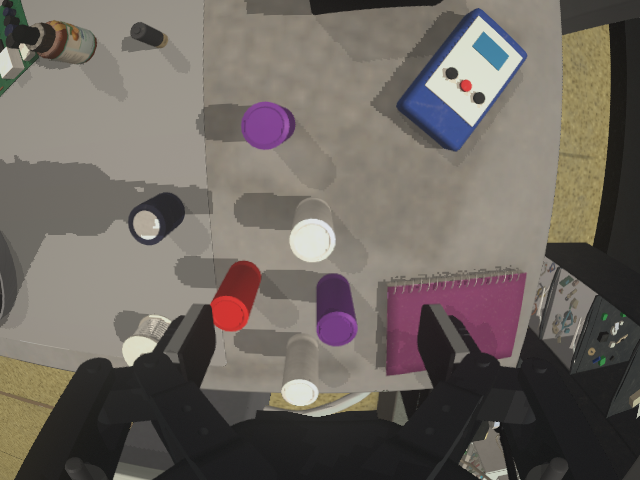

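The wrist view shows the white top of can 1 at (312,240) and of can 2 at (299,391), which gives (0.580,-0.2545) and (0.443,-0.243). Both agree with the first estimates, and the finger lanes along y are clear. I'll descend, grip and lift.

```bash
python3 -m jog '[0,-0.0025,0.05,0,0,0,0, 0,-0.0025,0.09,0,0,0,0, 0,-0.0025,0.12,0,0,0,0, 0,-0.0025,0.134,0,0,0,0, 0,-0.0025,0.134,0,0,0,0, 0,-0.0025,0.134,0,0,0,0.3, 0,-0.0025,0.134,0,0,0,0.6, 0,-0.0025,0.134,0,0,0,1, 0,-0.0025,0.134,0,0,0,1, 0,-0.0025,0.134,0,0,0,1, 0,-0.0025,0.134,0,0,0,1, 0,-0.0025,0.134,0,0,0,1]'; python3 -m jog '[0,0,-0.02,0,0,0,1, 0,0,-0.06,0,0,0,1, 0,0,-0.1,0,0,0,1, 0,0,-0.13,0,0,0,1, 0,0,-0.13,0,0,0,1]'
```

```text
time_s: 3.5
eef_pos: [0.582, -0.254, 0.0675]
eef_rot: [0.001, 1.0, -0.0, 0.001]
wrist_force: [-0.6, -0.0, 5.4]
opening: 0.355
grasp_force: 59.7
time_s: 4.12
eef_pos: [0.5829, -0.2545, 0.2005]
eef_rot: [0.002, 1.0, -0.0, 0.003]
wrist_force: [0.1, -0.2, -1.2]
opening: 0.357
grasp_force: 59.4
```

```bash
python3 -m jog '[-0.003,-0.03,0,0,0,0,1, -0.006,-0.075,0,0,0,0,1, -0.01,-0.125,0,0,0,0,1, -0.014,-0.175,0,0,0,0,1, -0.018,-0.225,0,0,0,0,1, -0.022,-0.275,0,0,0,0,1, -0.026,-0.325,0,0,0,0,1, -0.03,-0.375,0,0,0,0,1, -0.033,-0.425,0,0,0,0,1, -0.035,-0.46,0,0,0,0,1, -0.037,-0.482,0,0,0,0,1, -0.037,-0.482,0,0,0,0,1, -0.037,-0.482,0,0,0,0,1]'
python3 - <<'E'
from h import *
print(get_obs()['eef_pos'],rot().as_matrix().round(3).tolist())
p=camera('wrist');save(p,'w2.png');print(np.array(p['extrinsics']).round(4).tolist())
for s in spot_in(p,'gap_a'): print(s)
q=camera('side');save(q,'s2.png')
E
```

```text
time_s: 5.75
eef_pos: [0.5439, 0.2278, 0.1954]
eef_rot: [0.0, 1.0, -0.0, -0.001]
wrist_force: [-0.3, 0.3, 0.2]
opening: 0.357
grasp_force: 59.5
[0.54389306 0.22783744 0.19540055] [[1.0, -0.0, -0.002], [-0.0, -1.0, -0.001], [-0.002, 0.001, -1.0]]
[[-0.0002, 0.9498, 0.3129, 0.6246], [-1.0, -0.0005, 0.0009, 0.2276], [0.001, -0.3129, 0.9498, 0.3129], [0.0, 0.0, 0.0, 1.0]]
{'xyz': [0.5332, 0.1737, 0.0031], 'confidence': 0.89}
```

View pics/w2.png

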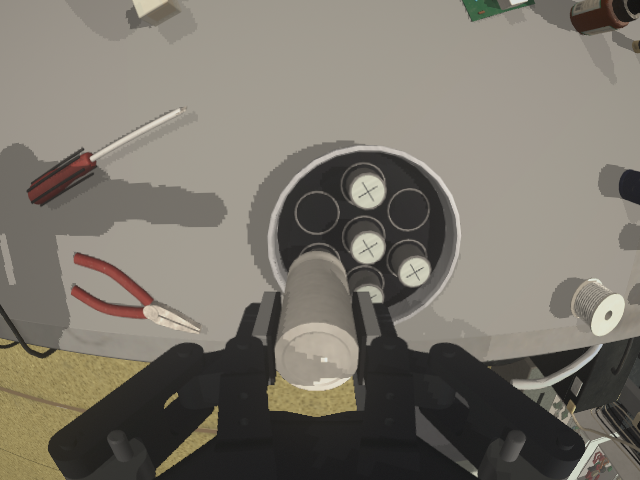

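The wrist view shows the empty rings at (317,213) and (408,209), the caps at (368,191), (368,247) and (414,271), and the can held upright. I'll convert the rings to positions.

```bash
cat >> h.py <<'E'
def fray(p,uv,z):
    E=np.array(p['extrinsics']);K=np.array(p['mtx'])
    d=np.array([uv[0]-K[0,2],uv[1]-K[1,2]]);r=np.hypot(*d);t=r/K[0,0];d=d/r*np.sin(t)
    d=E[:3,:3]@[d[0],-d[1],-np.cos(t)];o=E[:3,3];return (o+d*(z-o[2])/d[2]).round(4)
def fproj(p,X):
    E=np.array(p['extrinsics']);K=np.array(p['mtx'])
    c=E[:3,:3].T@(np.array(X)-E[:3,3]);c=np.array([c[0],-c[1],-c[2]]);h=np.hypot(c[0],c[1]);return (np.arctan2(h,c[2])*K[0,0]*c[:2]/h+K[:2,2]).round(1)
E
python3 - <<'E'
from h import *
p=dict(mtx=[[371.6,0,316.1],[0,371.6,237.3],[0,0,1]],extrinsics=[[-0.0002, 0.9498, 0.3129, 0.6246], [-1.0, -0.0005, 0.0009, 0.2276], [0.001, -0.3129, 0.9498, 0.3129], [0,0,0,1]])
for u in((317,213),(408,209)):print(fray(p,u,.005))
for u in((368,191),(368,247),(414,271)):print(fray(p,u,.036))
for z in(.125,.13,.135): print(fproj(p,[.544-.0,.2278,z]),fray(p,(317,252),z))
E
```

```text
[0.545  0.2265 0.005 ]
[0.5491 0.1473 0.005 ]
[0.5705 0.1878 0.036 ]
[0.5252 0.186  0.036 ]
[0.5038 0.146  0.036 ]
[315.4 269.6] [0.5543 0.2269 0.125 ]
[315.4 273.3] [0.5562 0.227  0.13  ]
[315.4 277.1] [0.5581 0.227  0.135 ]
```

View pics/s2.png

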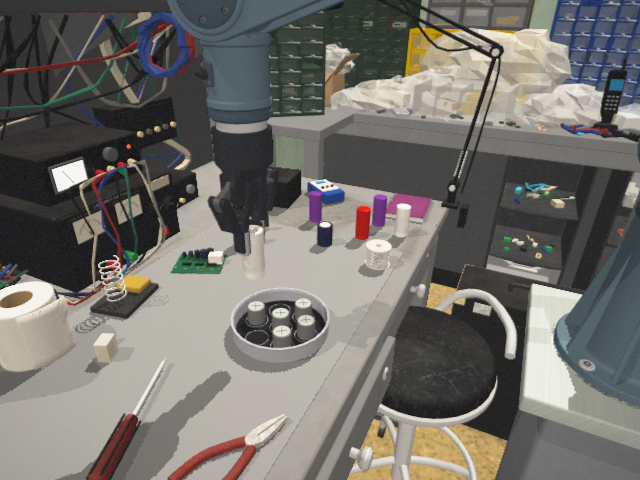

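```bash
python3 -m jog '[0.003,0.001,0.03,0,0,0,1, 0.003,0.001,0.07,0,0,0,1, 0.003,0.001,0.1,0,0,0,1, 0.003,0.001,0.112,0,0,0,1, 0.003,0.001,0.116,0,0,0,1, 0.003,0.001,0.116,0,0,0,1, 0.003,0.001,0.116,0,0,0,1]'
python3 - <<'E'
from h import *
print(get_obs()['eef_pos'],rot().as_matrix().round(3).tolist())
p=camera('scene');f=p['frame'][:,:,::-1]
g=camera('side')['frame'][:,:,::-1]
cv2.imwrite('pics/c3.png',np.hstack([cv2.resize(a,(400,400),interpolation=2) for a in(f[260:360,275:375],g[260:360,230:330])]))
E
```

```text
time_s: 6.78
eef_pos: [0.5483, 0.2277, 0.0817]
eef_rot: [-0.0, 1.0, -0.0, 0.001]
wrist_force: [0.1, 0.3, 0.0]
opening: 0.358
grasp_force: 59.5
[0.54832361 0.22767494 0.08166375] [[1.0, -0.0, 0.002], [-0.0, -1.0, 0.0], [0.002, -0.0, -1.0]]
```

View pics/c3.png

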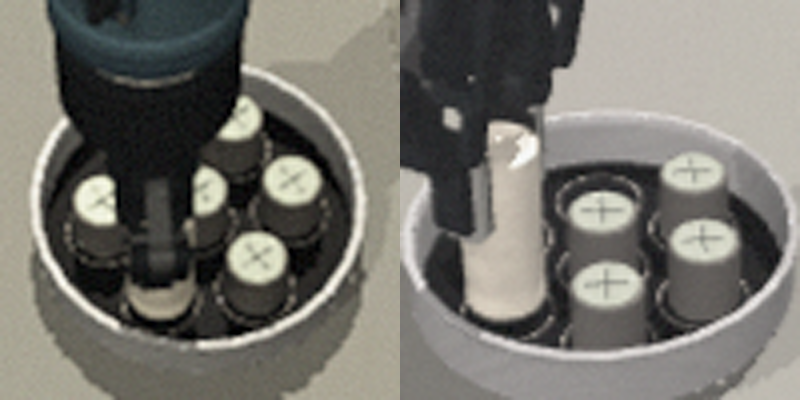

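The can hangs about 9 mm over the floor and nearly centred in its ring; I'll take it 2 mm back in x and lower it slowly.

```bash
python3 -m jog '[-0.002,0,0.003,0,0,0,1, -0.002,0,0.006,0,0,0,1, -0.002,0,0.008,0,0,0,1, -0.002,0,0.009,0,0,0,1, -0.002,0,0.009,0,0,0,1]'
```

```text
time_s: 7.5
eef_pos: [0.5455, 0.2275, 0.0725]
eef_rot: [0.0, 1.0, -0.0, -0.0]
wrist_force: [-4.8, -1.0, 9.4]
opening: 0.359
grasp_force: 60.8
```

It is on the floor (9 N). I'll release, rise, and go above can 2.

```bash
python3 -m jog '[0,0,0,0,0,0,0.5, 0,0,0,0,0,0,0.3, 0,0,0,0,0,0,0.2, 0,0,0,0,0,0,0.2, 0,0,0,0,0,0,0.2, 0,0,-0.02,0,0,0,0.2, 0,0,-0.06,0,0,0,0.2, 0,0,-0.11,0,0,0,0.2, 0,0,-0.13,0,0,0,0, 0,0,-0.13,0,0,0,0]'; python3 -m jog '[-0.01,0.05,0,0,0,0,0, -0.02,0.11,0,0,0,0,0, -0.04,0.17,0,0,0,0,0, -0.05,0.23,0,0,0,0,0, -0.06,0.29,0,0,0,0,0, -0.08,0.35,0,0,0,0,0, -0.09,0.41,0,0,0,0,0, -0.1,0.45,0,0,0,0,0, -0.102,0.471,0,0,0,0,0, -0.102,0.471,0,0,0,0,0, -0.102,0.471,0,0,0,0,0, -0.102,0.471,0,0,0,0,0]'
python3 - <<'E'
from h import *
print(get_obs()['eef_pos'],rot().as_matrix().round(3).tolist())
p=camera('wrist');save(p,'w4.png')
for X in([.443,-.243,.075],[.4425,-.2,.0],[.4425,-.3,.04]): print(fproj(p,X))
for s in spot_in(p,'can_a_center'): print(s)
q=camera('side')
for s in spot_in(q,'can_a_center'): print(s)
E
```

```text
time_s: 8.75
eef_pos: [0.5469, 0.2279, 0.2049]
eef_rot: [-0.001, 1.0, -0.0, 0.003]
wrist_force: [-0.7, -0.2, -0.2]
opening: 1.002
grasp_force: 0.0
time_s: 10.25
eef_pos: [0.4436, -0.2421, 0.2011]
eef_rot: [-0.0, 1.0, 0.001, -0.0]
wrist_force: [-0.7, -1.1, 0.7]
opening: 0.995
grasp_force: 0.0
[ 0.44356976 -0.24208402  0.20107666] [[1.0, 0.002, -0.0], [0.002, -1.0, 0.001], [-0.0, -0.001, -1.0]]
[317.1 238.9]
[268.5 212.7]
[389.  225.6]
{'xyz': [0.5385, 0.2424, 0.0512], 'confidence': 0.61}
```

View pics/w4.png

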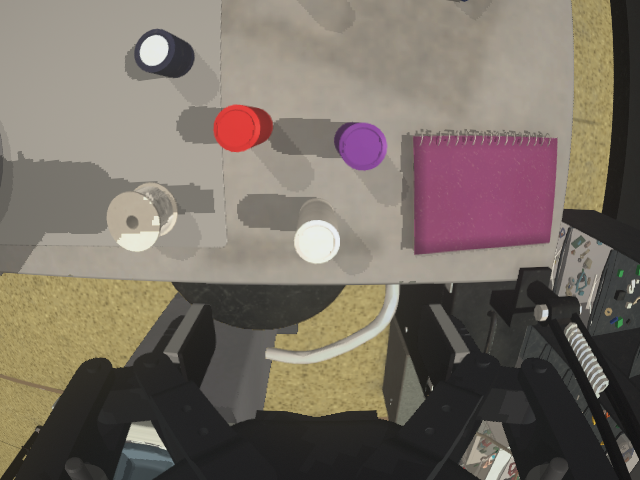

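Can 2's top is at (318,242) in the wrist view, against a prediction of (317,239), so I correct 2 mm in -x. The finger lanes at ±y are free. I'll grip and lift.

```bash
python3 -m jog '[-0.002,0.0015,0.05,0,0,0,0, -0.002,0.0015,0.09,0,0,0,0, -0.002,0.0015,0.12,0,0,0,0, -0.002,0.0015,0.134,0,0,0,0, -0.002,0.0015,0.134,0,0,0,0, -0.002,0.0015,0.134,0,0,0,0.3, -0.002,0.0015,0.134,0,0,0,0.6, -0.002,0.0015,0.134,0,0,0,1, -0.002,0.0015,0.134,0,0,0,1, -0.002,0.0015,0.134,0,0,0,1, -0.002,0.0015,0.134,0,0,0,1, -0.002,0.0015,0.134,0,0,0,1]'; python3 -m jog '[0,0,-0.02,0,0,0,1, 0,0,-0.06,0,0,0,1, 0,0,-0.1,0,0,0,1, 0,0,-0.13,0,0,0,1, 0,0,-0.13,0,0,0,1, 0,0,-0.13,0,0,0,1]'
```

```text
time_s: 11.95
eef_pos: [0.4418, -0.2454, 0.0682]
eef_rot: [0.0, 1.0, -0.0, 0.001]
wrist_force: [-0.3, -0.1, 6.6]
opening: 0.359
grasp_force: 58.8
time_s: 12.7
eef_pos: [0.4407, -0.2445, 0.1961]
eef_rot: [-0.001, 1.0, -0.0, -0.001]
wrist_force: [0.4, 0.4, -1.1]
opening: 0.359
grasp_force: 59.3
```

```bash
python3 -m jog '[0.01,-0.03,0,0,0,0,1, 0.02,-0.075,0,0,0,0,1, 0.035,-0.125,0,0,0,0,1, 0.05,-0.175,0,0,0,0,1, 0.065,-0.225,0,0,0,0,1, 0.08,-0.275,0,0,0,0,1, 0.09,-0.32,0,0,0,0,1, 0.1,-0.36,0,0,0,0,1, 0.1075,-0.392,0,0,0,0,1, 0.1075,-0.392,0,0,0,0,1, 0.1075,-0.392,0,0,0,0,1, 0.1075,-0.392,0,0,0,0,1]'
python3 - <<'E'
from h import *
print(get_obs()['eef_pos'],rot().as_matrix().round(3).tolist())
p=camera('wrist');save(p,'w5.png')
print(fproj(p,[.5453,.227,.08]),fproj(p,[.549,.1475,.005]))
E
```

```text
time_s: 14.2
eef_pos: [0.5484, 0.146, 0.1965]
eef_rot: [0.0, 1.0, -0.001, -0.001]
wrist_force: [0.2, 0.2, -0.9]
opening: 0.36
grasp_force: 59.3
[0.54843817 0.14597206 0.19654356] [[1.0, -0.001, -0.001], [-0.001, -1.0, -0.0], [-0.001, 0.0, -1.0]]
[198.5 246.7] [313.9 213.3]
```

View pics/w5.png

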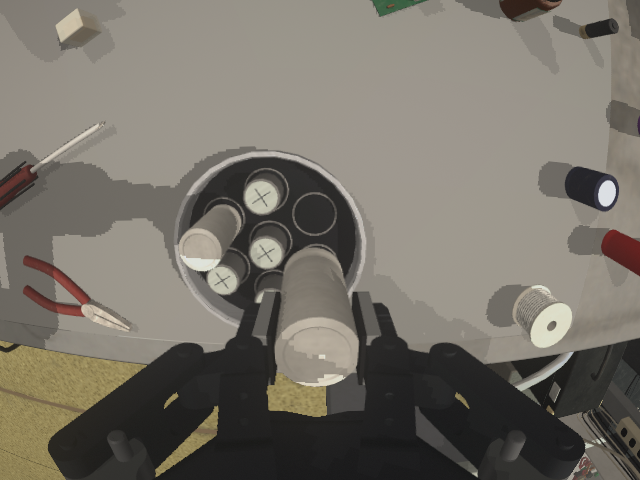

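Can 1 stands in its place (top at (201,246), predicted (198,247)), and the empty ring is at (315,214) as predicted. I'll lower can 2.

```bash
python3 -m jog '[0.0005,-0.0015,0.03,0,0,0,1, 0.0005,-0.0015,0.07,0,0,0,1, 0.0005,-0.0015,0.1,0,0,0,1, 0.0005,-0.0015,0.112,0,0,0,1, 0.0005,-0.0015,0.116,0,0,0,1, 0.0005,-0.0015,0.118,0,0,0,1, 0.0005,-0.0015,0.12,0,0,0,1, 0.0005,-0.0015,0.122,0,0,0,1, 0.0005,-0.0015,0.1235,0,0,0,1, 0.0005,-0.0015,0.1235,0,0,0,1]'
```

```text
time_s: 15.5
eef_pos: [0.5493, 0.1485, 0.0737]
eef_rot: [-0.0, 1.0, -0.0, -0.0]
wrist_force: [-0.2, 0.1, -0.1]
opening: 0.355
grasp_force: 59.4
```

```bash
python3 -m jog '[0,0,0.001,0,0,0,1, 0,0,0.0015,0,0,0,1, 0,0,0.0015,0,0,0,1]'
```

```text
time_s: 15.88
eef_pos: [0.5498, 0.1486, 0.0732]
eef_rot: [-0.0, 1.0, -0.0, 0.0]
wrist_force: [-1.8, 0.2, 5.8]
opening: 0.362
grasp_force: 59.9
```

On the floor (5.8 N). I'll release with a partial opening and withdraw.

```bash
python3 -m jog '[0,0,0,0,0,0,0.5, 0,0,0,0,0,0,0.4, 0,0,0,0,0,0,0.4, 0,0,0,0,0,0,0.4, 0,0,-0.02,0,0,0,0.4, 0,0,-0.06,0,0,0,0.4, 0,0,-0.11,0,0,0,0.4, 0,0,-0.16,0,0,0,0.4, 0,0.06,-0.18,0,0,0,0.4, 0,0.12,-0.18,0,0,0,0.4, 0,0.18,-0.18,0,0,0,0.4, 0,0.22,-0.18,0,0,0,0.4, 0,0.22,-0.18,0,0,0,0.4, 0,0.22,-0.18,0,0,0,0.4]'
python3 - <<'E'
from h import *
p=camera('scene');f=p['frame'][:,:,::-1];q=camera('side');g=q['frame'][:,:,::-1]
cv2.imwrite('pics/c6.png',np.hstack([cv2.resize(a,(400,400),interpolation=2) for a in(f[255:355,275:375],g[240:360,220:340])]))
for X in([.5453,.227,.08],[.549,.1475,.08]): print((proj(p,X)-[275,255])*4,(proj(q,X)-[220,240])*400/120)
E
```

```text
time_s: 17.62
eef_pos: [0.5492, -0.0712, 0.2521]
eef_rot: [-0.0, 1.0, -0.0, -0.0]
wrist_force: [-0.0, -0.2, -0.1]
opening: 0.603
grasp_force: 0.0
[162.15134687 240.4495668 ] [114.43374285 199.12196025]
[141.82836307  96.12627197] [194.01001253 113.5584693 ]
```

View pics/c6.png

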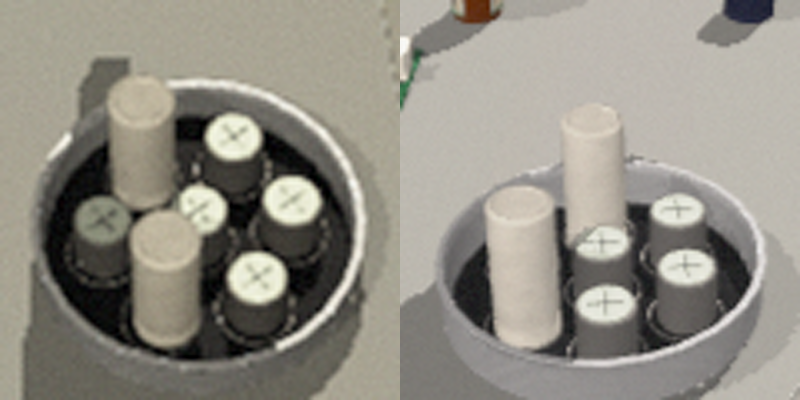

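Both cans stand upright in their rings: tops at (166,236) and (141,98) in the scene crop, within about 3 mm of the predictions. Handing in.

```bash
python3 -c "from bench import hand_in; print(hand_in())"
```

```text
the job is handed in; nothing more can be done
None
```

Both tall cans stand upright on the tin floor, one in each empty place and about 3 mm or less from its middle by the last camera check; the job is handed in after about 18 s, and the hand-in gave no verdict.

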